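# Level the pouring slab

## Robot

A 7-joint arm with a two-finger parallel gripper is mounted at the origin on a cart in front of the work surface, level with it; the furniture and walls round the work are solid. World frame = base frame: x ahead of the robot, y to its left, z up, the work surface at z = 0. Lengths are in m, angles in rad, forces in N, time in s.
With the tool pointing down it reaches from about 0.425 to 1.025 m from the base axis. Payload 9.4 kg.
Tool frame: the origin (TCP) lies on the centre line of the jaws, within the pads' length; the fingertips stand 22 mm ahead of it and the grasp point (between the pads) lies 3 mm ahead of it (manip.tip_reach is the z of the fingertips in the tool frame, in m); z points along the fingers, y is the line along which they close (so a half turn about z gives the same grasp; the last joint's range is limited). The gripper opens to 85 mm and grips with 20 to 120 N. Pads are 22 mm wide; open, the fingers measure 114 mm over their backs; the gripper's body (76 mm by 85 mm) begins 54 mm behind the grasp point. The pads swing forward as they close: fully open they stand 13 mm farther back than shut.
Start: joints at [-1.38, 0.599, -0.003, 1.599, 0.002, 0.943, -0.08], TCP at [0.192, 0.699, 0.253] pointing down, gripper open.
Joint ranges: [-2.57, 2.57], [-0.35, 1.97], [-1.29, 1.29], [0.11, 2.56], [-1.05, 4.19], [0.11, 1.86], [-2.63, 2.63]. Speed limits (rad/s): [2.22, 2.22, 3.01, 3.01, 3.14, 3.14, 3.14].

## Interface

Orientations are given as a rotation vector (axis times angle).
In Python, from bench import manip, fingers, kin, eyes, close_job, monitor gives the robot as it stands. The module is installed in compiled form; this text tells all that it offers. Calls block until the motion is done:
- manip.movep(position, orientation): joint-space move of the TCP to a pose.
- manip.servo_line(position, ori=None, v=0.15): straight line of the TCP; ori=None keeps the orientation; v is the mean speed in m/s.
- manip.set_joints(angles): joint-space move.
- fingers.grip(opening): opening from 0.0 (shut) to 1.0 (fully open); the grip force is fixed at half the most; returns when the fingers have stopped.
- manip.sleep(seconds).
- kin.ik(position, orientation): joint angles nearest the present ones, or None.
- eyes.grab_frame(name): name is "side" or "top"; returns (picture, depth): 400x640x3 uint8, red, green, blue; 400x640 float32, m along the optical axis (not along the pixel's ray), 0 where there is no reading.
- eyes.camera_model(name): a dict with "K" (3x3 intrinsics, pixels), "view" (4x4, takes a point from world to camera coordinates). Camera axes: x right, y down, z forward; pixel columns grow to the right and rows downward; lengths in m; the calibration is good to about 2 mm. A picture is of the moment at which its call begins. camera_model takes no time and is no camera call.
A pose or a line that the arm cannot do raises manip.IKError and nothing moves.
- close_job(): hands the job in, once; it reports no verdict.
Readings, each from a call of its own:
- monitor.current_clock(): time.
- monitor.current_qpos(): joint angles.
- monitor.current_qd(): joint speeds.
- monitor.current_joint_torque(): joint torques, N m.
- monitor.current_tcp_pos(): TCP position.
- monitor.current_tcp_rot(): TCP orientation.
- monitor.current_ft_force(): force on the tool from outside, world axes, zero at the start.
- monitor.current_wrist_torque(): the same for the moment, N m.
- monitor.current_gripper_width(): opening from 0.0 (shut) to 1.0 (fully open).
Only numpy, scipy, OpenCV 4.12 (cv2) and the standard library are available. Lean on these libraries where they do the work, as an engineer would, in place of code of your own. Each camera call takes 0.05 s, during which the arm holds its last target. There are 200 camera calls.

## Task

The steel pouring slab leans along its length. Lay the spirit level lengthwise on the middle of the slab and let go of it so that its bubble shows the lean, then turn the levelling knob until the bubble stands centred between the two lines. Last, press the level down onto the slab from above with a gentle but firm push of about 10 N, and finish while still pressing, with the bubble still between the lines and the things around left where they are.

Things in the scene. Friction and masses are not known exactly. Their poses are not given: they have to be found in the camera images.
- spirit_level: loose aluminium spirit level, 28 x 160 x 34 mm, about 0.2 kg, starts lying upright on the bench; origin at the centre of its underside, its y axis is its long axis, z up. Both ends (from 34 to 80 mm off the middle) are solid blocks with flat tops 34 mm above the underside, good to press on; between them a vial with two dark lines lies along y, 30 mm above the underside at its top. At the middle the sides (28 mm apart, 24 mm high) are good to grip. Either way round is right
- level_mid (a point): centre of the spirit level, 17 mm above its underside; axes as the level's
- bubble (a joint): place of the 16 mm long pale bubble along the level's y axis, in m, 0 = centred in the vial, up to +-0.021. It moves to the higher end by about 0.45 m per rad of slope and takes about 2 s to settle; it is wholly between the two lines (25 mm apart) within +-0.004
- slab: steel pouring slab, 150 x 250 x 14 mm, hinged on a fixed frame at its -y end (origin on that hinge, 125 mm from the middle of the slab); y is its long direction and points to the knob, z is normal to its top. It leans by a few hundredths of a rad along y only, low at the knob end at first
- slab_mid (a point): middle of the slab's top face, about 55 mm above the bench; axes as the slab's. The level belongs here, its long axis along y, within 40 mm and 0.17 rad
- knob_grip (a point): grip point on the upright axis of the levelling knob, about 85 mm above the bench, beyond the slab's +y end: a black bar 50 mm long (this point's x), 14 mm thick (its y), reaching from 13 mm above to 19 mm below this point, over a round flange. It keeps its height. The slab ends 50 mm from its axis, lower than the bar; a level on the slab's middle ends 95 mm from it
- levelling_knob (a joint): turn of the levelling knob in rad, growing clockwise as seen from above, stops at +-1.6; it stays where it is left (0.2 N m friction). Clockwise raises the knob end of the slab by 0.035 rad of slope per rad, which moves the bubble of a level on the slab by about 16 mm per rad towards the knob. The value at which the slab is level differs from run to run (about 0.5 to 1.3 rad clockwise of the start)
- dredger: bystander: upright metal sugar dredger, 72 x 72 x 108 mm, origin under its centre; leave alone
- dish: bystander: round steel dish, 131 x 131 x 42 mm, origin under its centre; leave alone
- tape: bystander: flat roll of green tape, 92 x 91 x 18 mm, origin under its centre; leave alone

How it is judged:
By the outcome, as a careful person would: the job done as asked, in the order asked, and still so for the second after the job is handed in, while the arm keeps its last pose, push and grip.
It also fails if it takes over 72 s, if anything falls off the work surface, if the arm or the gripper's body presses on something with over 40 N, if the wrist force passes 120 N, or if a joint passes its speed limit or range.

## Working session

There is one attempt and no reset: what is moved stays moved. The work goes in short steps, each a Python script; the robot and the scene stay as the last script left them, time stands still between calls to the robot, and variables do not carry over. Pictures are saved under pics/ and viewed, on a budget of 10 in all, crops included, one or two more only if the job needs it, and the job is handed in when it is done.

```bash
mkdir -p pics
python3 - <<'E'
from bench import manip, fingers, kin, eyes, monitor
import cv2, numpy as np
for n in ("side","top"):
    p,d=eyes.grab_frame(n); m=eyes.camera_model(n)
    cv2.imwrite(f"pics/{n}0.png",p[:,:,::-1]); np.savez(f"{n}0.npz",p=p,d=d,K=m["K"],V=m["view"])
    print(n,m["K"].tolist(),np.round(np.linalg.inv(m["view"]),3).tolist(),d.min(),d.max())
print(monitor.current_clock(),monitor.current_tcp_pos(),monitor.current_tcp_rot(),monitor.current_ft_force(),manip.tip_reach)
E
```

```text
side [[516.4550682916406, 0.0, 316.71640306733667], [0.0, 516.4550682916406, 194.88933408679847], [0.0, 0.0, 1.0]] [[0.876, -0.169, 0.452, -0.074], [-0.482, -0.33, 0.812, -1.14], [0.011, -0.929, -0.37, 0.608], [0.0, 0.0, 0.0, 1.0]] 0.0 3.9999683
top [[431.55433427013986, 0.0, 319.86480931884614], [0.0, 431.55433427013986, 194.03315136346856], [0.0, 0.0, 1.0]] [[-0.022, -0.992, 0.122, 0.43], [-1.0, 0.022, 0.001, -0.023], [-0.004, -0.121, -0.993, 1.113], [0.0, 0.0, 0.0, 1.0]] 0.0 2.027628
0.1 [0.19174634 0.69876728 0.2524931 ] [-4.19285328e-01 -3.11343707e+00  2.27099763e-03] [-0.07553078  0.98020465 -0.18975085] 0.022
```

View pics/side0.png

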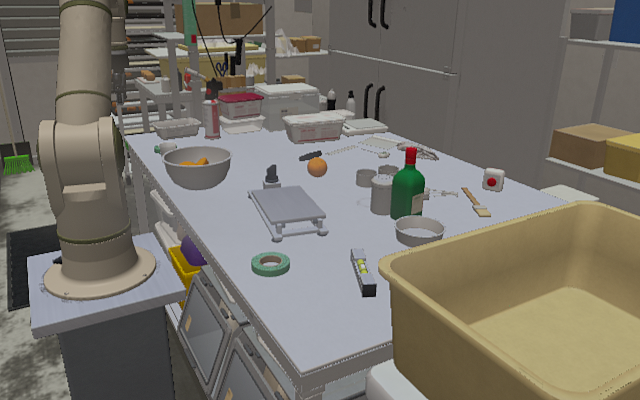

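View pics/top0.png

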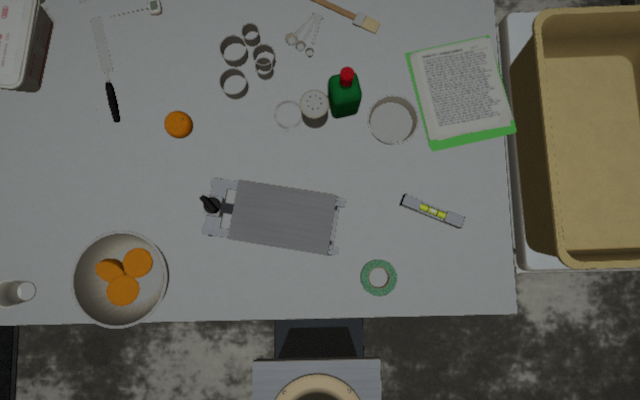

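The side view shows the level near (363,272), the slab near (287,207) and the knob near (272,177). In the top view they are near (432,211), (285,216) and (211,204). Next I'll measure them from depth in both views.

```bash
cat > h.py <<'E'
import numpy as np, cv2
def cloud(d,K,V):
    v,u=np.mgrid[:d.shape[0],:d.shape[1]]
    P=np.stack([(u-K[0,2])/K[0,0]*d,(v-K[1,2])/K[1,1]*d,d],-1)
    T=np.linalg.inv(V); return P@T[:3,:3].T+T[:3,3]
def rect(P,m):
    q=P[m][:,:2].astype(np.float32); (c,s,a)=cv2.minAreaRect(q*1000); 
    return np.round(np.array(c)/1000,4),np.round(s,1),round(a,1),len(q)
E
python3 - <<'E'
from h import *
np.set_printoptions(precision=4,suppress=True)
for n in("top","side"):
    z=np.load(n+"0.npz"); P=cloud(z['d'].astype(float),z['K'],z['V']); v,u=np.mgrid[:400,:640]; ok=z['d']>0
    X,Y,Z=P[...,0],P[...,1],P[...,2]
    B=(dict(level=(395,190,470,232),slab=(228,175,350,258),knob=(195,185,235,222),tape=(355,255,402,300)) if n=="top" else
       dict(level=(345,245,380,300),slab=(245,183,330,240),knob=(258,160,285,190)))
    for k,(a,b,c,e) in B.items():
        bm=ok&(u>=a)&(u<c)&(v>=b)&(v<e)
        lo,hi=dict(level=(.022,.05),slab=(.043,.075),knob=(.08,.13),tape=(.01,.03))[k]
        m=bm&(Z>lo)&(Z<hi)
        l,lab,st,_=cv2.connectedComponentsWithStats(m.astype(np.uint8))
        m=lab==1+np.argmax(st[1:,4])
        print(n,k,rect(P,m),"zpct",np.percentile(Z[m],[2,25,50,75,98]))
        if k=="slab":
            A=np.c_[X[m],Y[m],np.ones(m.sum())]; co=np.linalg.lstsq(A,Z[m],rcond=None)[0]; print(" plane",co)
        if k=="knob": print(" all z in box",np.percentile(Z[bm],[1,50,90,99]))
# vial/yellow & table far: table height check, two-view level by rays
Q=np.load("top0.npz");P=cloud(Q['d'].astype(float),Q['K'],Q['V']);print("table",P[280,300],P[150,330])
p=Q['p']; im=np.hstack([cv2.resize(p[160:270,190:360],None,fx=4.5,fy=4.5,interpolation=2)]);cv2.imwrite("pics/c1.png",im[:,:,::-1])
E
```

```text
top level (array([ 0.5135, -0.303 ]), array([161.1,  30.1]), 66.4, 700) zpct [0.0227 0.0282 0.032  0.0344 0.0377]
top slab (array([0.5045, 0.0694]), array([260. , 150.1]), 79.6, 6069) zpct [0.0445 0.0483 0.0506 0.0529 0.0569]
 plane [-0.0052 -0.0315  0.0555]
top knob (array([0.5362, 0.2451]), array([49.1, 14.2]), 41.6, 135) zpct [0.0838 0.0945 0.0964 0.0981 0.1006]
 all z in box [-0.0042  0.0193  0.0741  0.0993]
top tape (array([ 0.3495, -0.1621]), array([89.5, 88.8]), 62.3, 745) zpct [0.0128 0.0158 0.0171 0.0186 0.0218]
side level (array([ 0.5121, -0.3028]), array([163.1,  30.8]), 66.4, 553) zpct [0.0231 0.0282 0.0332 0.0356 0.0376]
side slab (array([0.5028, 0.0719]), array([266.1, 150.1]), 79.4, 1975) zpct [0.0455 0.0514 0.0537 0.0556 0.0582]
 plane [ 0.002  -0.0148  0.053 ]
side knob (array([0.5344, 0.2439]), array([51.6, 13.9]), 42.7, 75) zpct [0.0812 0.0864 0.0935 0.099  0.1021]
 all z in box [0.0005 0.0056 0.0775 0.1011]
table [0.3472 0.0337 0.    ] [ 0.6815 -0.0506  0.0019]
```

View pics/c1.png

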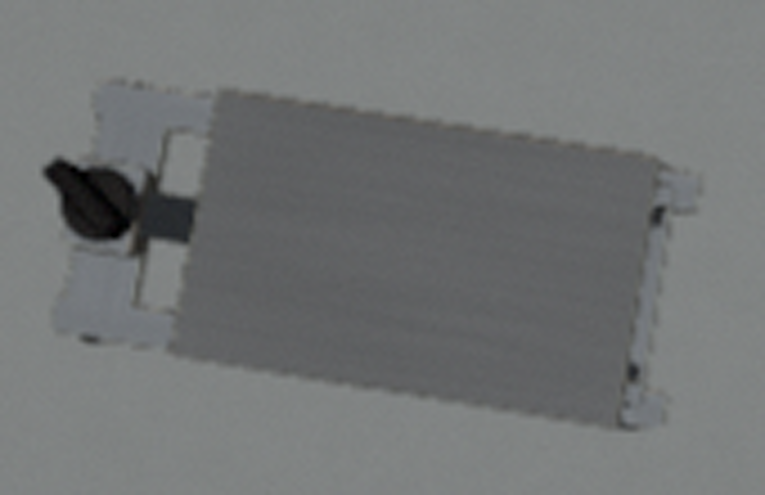

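The crop shows the slab with its knob end at the left and the bar at about (85,195), pointing up-left. Both views agree to within 2–3 mm:

| Item | Position (m) | Direction |
|---|---|---|
| Level | (0.513, -0.303), top at z ≈ 0.034 | 66.4° |
| Slab middle | (0.504, 0.072) | 79.6° |
| Knob | (0.535, 0.2445), bar top at z ≈ 0.098 | bar about 42° |

Next I'll grasp the level.

```bash
cat >> h.py <<'E'
from bench import manip, fingers, kin, eyes, monitor
def ori(deg):  # tool down, tool y at deg from world x
    f=np.radians((deg+90)/2); return np.pi*np.array([np.cos(f),np.sin(f),0])
def stat(s=""):
    np.set_printoptions(precision=4,suppress=True)
    print(s,"t",round(monitor.current_clock(),2),"tcp",np.array(monitor.current_tcp_pos()),"F",np.array(monitor.current_ft_force()),"w",round(monitor.current_gripper_width(),3),"q7",round(monitor.current_qpos()[6],2))
def snap(name,cam,box,f):
    p,d=eyes.grab_frame(cam); a,b,c,e=box
    np.savez(name+".npz",p=p,d=d)
    cv2.imwrite(f"pics/{name}.png",cv2.resize(p[b:e,a:c],None,fx=f,fy=f,interpolation=cv2.INTER_CUBIC)[:,:,::-1])
E
python3 - <<'E'
from h import *
o=ori(-23.6)
for p,oo in (((.513,-.303,.2),o),((.504,.072,.2),ori(-10.4)),((.5353,.2445,.2),ori(132)),((.5353,.2445,.2),ori(80))):
    q=kin.ik(p,oo); print(None if q is None else np.round(q,2))
manip.movep([.513,-.303,.2],o); stat("hover")
manip.servo_line([.513,-.303,.026],v=.12); stat("down")
fingers.grip(0.0); stat("grip")
manip.servo_line([.513,-.303,.14],v=.12); stat("lift")
snap("lift","side",(280,150,440,300),4)
E
```

```text
[-0.04  0.61  0.74  1.98 -0.59  0.77  0.64]
[-0.54  0.44  0.4   2.16 -0.3   0.59 -0.1 ]
[-0.35  0.51 -0.25  1.96  0.19  0.69  1.58]
[-0.52  0.5  -0.    1.97  0.    0.67  0.87]
hover t 3.76 tcp [ 0.5134 -0.3024  0.1999] F [ 0.4383 -0.3079 -0.7653] w 1.002 q7 0.64
down t 5.36 tcp [ 0.5133 -0.3031  0.0266] F [1.2035 0.1239 0.8007] w 0.997 q7 0.85
grip t 5.92 tcp [ 0.5131 -0.303   0.0264] F [0.4546 1.0206 5.0957] w 0.316 q7 0.85
lift t 7.03 tcp [ 0.5127 -0.3027  0.1393] F [-0.3678  0.5185 -2.7831] w 0.31 q7 0.71
```

View pics/lift.png

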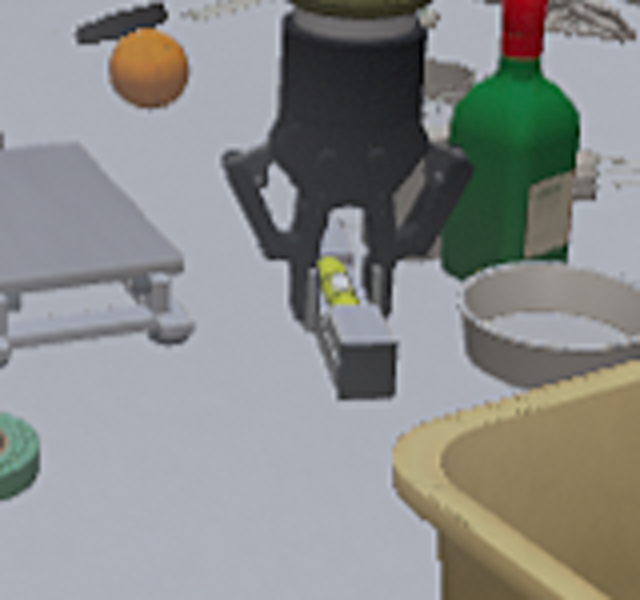

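The side picture shows the level held at its middle, hanging straight, with the vial near (340,280). Next I'll place it with contact feedback.

Run:
```python
from h import *
manip.movep([.504,.072,.15],ori(-10.4)); stat("hover")
manip.servo_line([.504,.072,.09],v=.1); manip.sleep(.2); stat("near")
f0=monitor.current_ft_force()[2]; z=.09
while z>.074:
    z-=.001; manip.servo_line([.504,.072,z],v=.02); f=monitor.current_ft_force()[2]
    if f-f0>2.0: break
stat("contact %.4f"%z)
fingers.grip(0.7); stat("open")
manip.servo_line([.504,.072,.18],v=.15); stat("up")
manip.movep([.56,.30,.22],ori(132)); manip.sleep(1); stat("away")
snap("placed","top",(195,165,355,265),5)
```

```text
hover t 8.47 tcp [0.5045 0.0708 0.1501] F [-0.0673  0.0225 -2.9908] w 0.315 q7 0.34
near t 9.43 tcp [0.5043 0.0721 0.0905] F [ 0.0293 -0.9253 -1.9626] w 0.313 q7 0.45
contact 0.0790 t 12.18 tcp [0.5041 0.0721 0.0792] F [-0.1447  1.0099  3.8848] w 0.319 q7 0.47
open t 12.59 tcp [0.504 0.072 0.079] F [-0.2286 -0.7441 -1.1431] w 0.697 q7 0.47
up t 13.42 tcp [0.5036 0.0722 0.1794] F [-0.6171 -0.4007 -1.1737] w 0.701 q7 0.29
away t 15.74 tcp [0.56 0.3  0.22] F [0.2279 0.2558 1.1175] w 0.697 q7 1.77
```

View pics/placed.png

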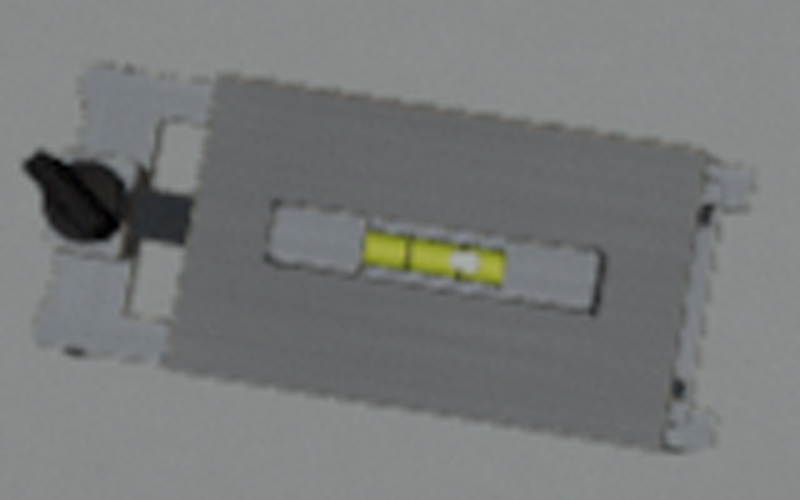

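The top picture shows the level centred on the slab. The bubble is at about (465,263), and the vial centre between the lines is at about (433,258). That is roughly 15 mm towards the hinge, so the knob needs about 0.93 rad clockwise. Next I'll grip the knob and turn it.

```bash
cat >> h.py <<'E'
def bubble(p,box=(240,195,330,235)):
    """bubble offset towards knob (image left), mm; and yellow extent"""
    a,b,c,e=box; I=cv2.resize(p[b:e,a:c],None,fx=4,fy=4,interpolation=cv2.INTER_CUBIC)
    H=cv2.cvtColor(I,cv2.COLOR_RGB2HSV); y=((H[...,0]>20)&(H[...,0]<40)&(H[...,1]>120)&(H[...,2]>60)).astype(np.uint8)
    pts=cv2.findNonZero(y); 
    if pts is None or len(pts)<200: return None
    hull=np.zeros_like(y); cv2.fillConvexPoly(hull,cv2.convexHull(pts),1)
    hull=cv2.erode(hull,np.ones((5,5)))
    w=((hull>0)&(H[...,1]<110)&(H[...,2]>130))
    ax=np.array([-.983,-.18]); ax/=np.linalg.norm(ax)
    s=pts.reshape(-1,2)@ax; v,u=np.nonzero(w)
    if len(u)<20: return None
    t=np.c_[u,v]@ax; sc=161/ (335/5*4*1.0) /1.017 # mm per px
    return dict(off=round(float((t.mean()-(s.max()+s.min())/2)*sc),2),len=round(float(np.ptp(t)*sc),1),vial=round(float(np.ptp(s)*sc),1),n=len(u))
E
python3 - <<'E'
from h import *
z=np.load("placed.npz"); print(bubble(z['p']))
z=np.load("top0.npz"); P=cloud(z['d'].astype(float),z['K'],z['V']); v,u=np.mgrid[:400,:640]
m=(u>195)&(u<235)&(v>185)&(v<222)&(P[...,2]>.088)&(z['d']>0); print(rect(P,m))
q=P[m][:,:2]; c=q-q.mean(0); w,V=np.linalg.eigh(c.T@c); print("pca",np.degrees(np.arctan2(V[1,1],V[0,1]))%180,q.mean(0))
K=np.array([.5353,.2445])
manip.movep([*K,.17],ori(132)); manip.servo_line([*K,.092],v=.12); stat("at knob")
fingers.grip(0.0); manip.sleep(.2); stat("gripped"); print("wrist",monitor.current_wrist_torque())
p,d=eyes.grab_frame("top"); print(bubble(p))
for k in range(1,5): manip.movep([*K,.092],ori(132-48*k/4))
stat("turned"); print("wrist",monitor.current_wrist_torque())
for _ in range(3): manip.sleep(.8); p,d=eyes.grab_frame("top"); print(bubble(p))
snap("turn1","top",(195,165,355,265),5)
E
```

```text
{'off': -14.63, 'len': 16.6, 'vial': 65.7, 'n': 420}
(array([0.5361, 0.2453]), array([49.1, 13.7]), 41.6, 126)
pca 42.12655145192994 [0.53641912 0.24497559]
at knob t 17.0 tcp [0.5357 0.2449 0.0925] F [-0.0483 -0.0774  0.2711] w 0.703 q7 1.83
gripped t 17.68 tcp [0.5351 0.2452 0.0928] F [-2.338   0.6661  6.6951] w 0.153 q7 1.83
wrist [0.1796 0.5584 0.178 ]
{'off': -14.58, 'len': 16.8, 'vial': 65.7, 'n': 428}
turned t 18.77 tcp [0.5343 0.2472 0.0928] F [-4.9237  7.0473  6.9689] w 0.15 q7 1.29
wrist [ 1.4089  1.0032 -0.1735]
{'off': -2.28, 'len': 17.3, 'vial': 66.4, 'n': 453}
{'off': -1.41, 'len': 16.9, 'vial': 66.4, 'n': 451}
{'off': -1.41, 'len': 16.8, 'vial': 66.4, 'n': 452}
```

View pics/turn1.png

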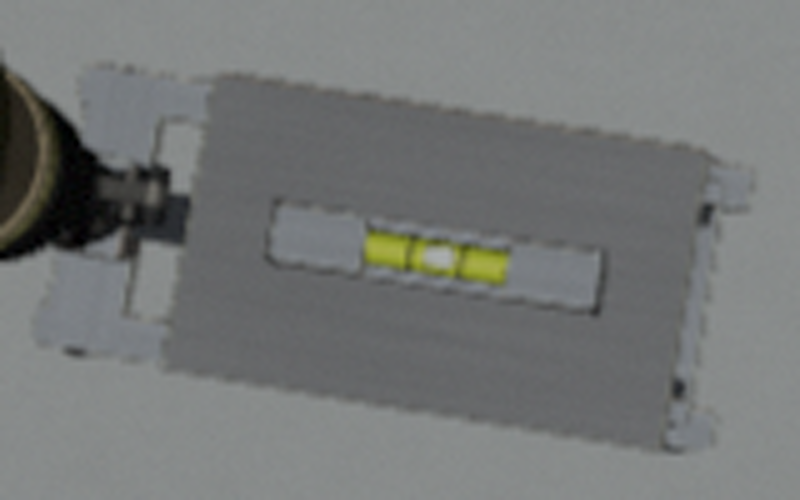

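The bubble now reads about 1.4–1.9 mm towards the hinge, at (438,257) with the lines at 408 and 460. I'll trim by 6°, let go of the knob, back off and recheck, then measure the level for the press.

Run:
```python
from h import *
K=np.array([.5353,.2445])
manip.movep([*K,.092],ori(78)); manip.sleep(2.0)
p,d=eyes.grab_frame("top"); print("held",bubble(p)); stat()
fingers.grip(0.5); manip.servo_line([*K,.19],v=.15); fingers.grip(0.0); manip.sleep(1.0)
p,d=eyes.grab_frame("top"); print("free",bubble(p)); stat(); 
m=eyes.camera_model("top"); P=cloud(d.astype(float),m["K"],m["view"]); v,u=np.mgrid[:400,:640]
M=(u>240)&(u<325)&(v>200)&(v<232)&(P[...,2]>.078)&(P[...,2]<.12)&(d>0); print("level",rect(P,M),np.percentile(P[M][:,2],[5,50,95]))
cv2.imwrite("pics/free.png",cv2.resize(p[165:265,195:355],None,fx=5,fy=5,interpolation=2)[:,:,::-1])
```

```text
held {'off': 0.15, 'len': 16.5, 'vial': 66.4, 'n': 439}
 t 23.67 tcp [0.5344 0.2475 0.0928] F [-4.616   8.5076  6.5609] w 0.157 q7 1.23
free {'off': 0.13, 'len': 16.5, 'vial': 66.4, 'n': 440}
 t 26.39 tcp [0.5353 0.2445 0.19  ] F [ 0.1151 -0.4799 -0.6365] w 0.001 q7 1.16
level (array([0.5038, 0.0711]), array([159.8,  28.9]), 79.5, 729) [0.0791 0.0872 0.0911]
```

View pics/free.png

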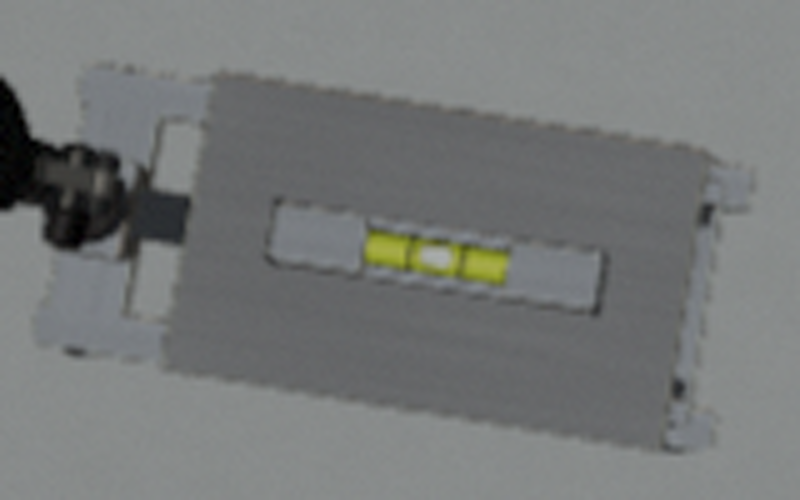

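The picture shows the bubble at (436,257), centred between the lines, with the knob free. Now I'll press on the hinge-side end block.

Run:
```python
from h import *
def fz(n=6):
    s=[]
    for _ in range(n): s.append(monitor.current_ft_force()[2]); manip.sleep(.03)
    return np.mean(s)
X=[.4934,.0151]; o=ori(79.6)
manip.movep([*X,.16],o); manip.servo_line([*X,.122],v=.1); manip.sleep(.3); f0=fz(10); stat("near"); z=.122; print("f0",f0)
while z>.104:
    f=fz(4)-f0
    if f>8.8: break
    z-=.001 if f<1.5 else .0003
    manip.servo_line([*X,z],v=.02)
    if f>1: print(round(z,4),round(f,2))
manip.sleep(.8); print("press",fz(12)-f0); stat("pressed")
p,d=eyes.grab_frame("top"); print(bubble(p)); np.savez("z.npz",z=z,f0=f0)
cv2.imwrite("pics/press_t.png",cv2.resize(p[165:265,195:355],None,fx=5,fy=5,interpolation=2)[:,:,::-1])
snap("press_s","side",(220,120,350,250),4.5)
```

```text
near t 28.49 tcp [0.4934 0.0151 0.1221] F [ 0.0433  0.067  -0.6924] w -0.005 q7 1.62
f0 -0.19328315223469855
0.1107 4.33
press 10.093014189389827
pressed t 34.42 tcp [0.4935 0.0151 0.1111] F [-0.976  -0.5012 10.1898] w -0.001 q7 1.62
None
```

View pics/press_s.png

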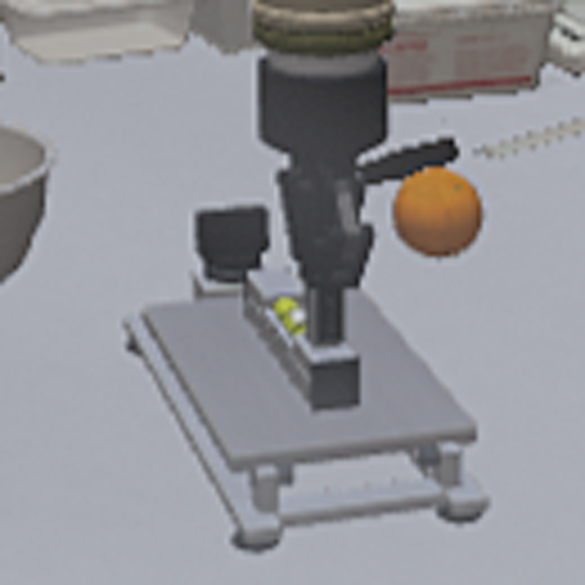

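View pics/press_t.png

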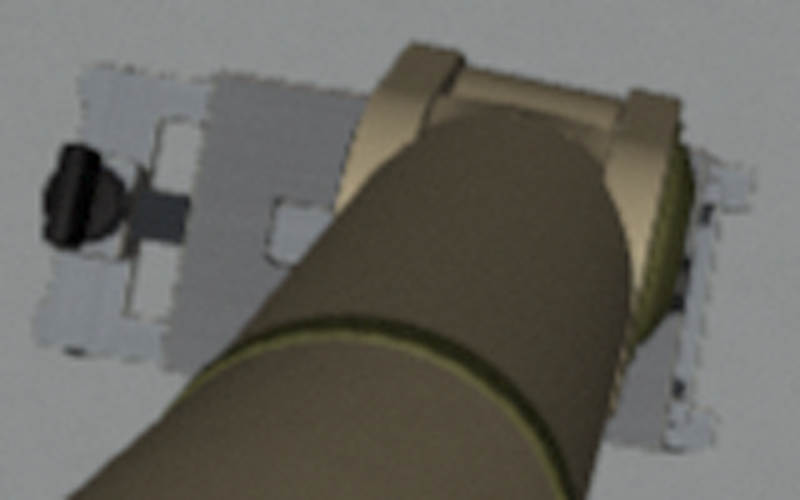

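The side picture shows the closed tips on the near end block, with the level lying flat. Part of the bubble can be seen between yellow patches near (297,317). In the top view the arm hides the vial, but the knob and the level's far end are unchanged at (270,235). Last, I'll check that the force is steady and then hand in.

Run:
```python
from h import *
from bench import close_job
f=[]
for _ in range(20): f.append(monitor.current_ft_force()[2]); manip.sleep(.05)
print(np.mean(f[:10]),np.mean(f[10:]),np.std(f)); stat()
if 7.5<np.mean(f[10:])<13: close_job(); print("closed")
```

```text
9.96349031566183 9.64423895332219 0.3758104670116643
 t 35.52 tcp [0.4935 0.0151 0.1111] F [-1.2374 -0.1158 10.4663] w 0.004 q7 1.62
the job is handed in; nothing more can be done
closed
```

I handed the job in at 35.5 s, with the gripper still pressing the level at about 10 N. The bubble was centred at my last clear look, just before the press.

- **Placing:** I laid the level lengthwise on the middle of the slab and let go. The bubble showed the lean, about 14.6 mm towards the hinge.
- **Levelling:** I turned the knob about 54° clockwise in two steps. With the knob released, the bubble read +0.13 mm from centre, where ±4 mm is allowed.
- **Placement check:** The level's centre is within about 2 mm of the slab's middle, and its direction matches the slab's to within about 0.1°.
- **Pressing:** The closed fingertips press on the end block nearest the hinge. The force averaged 9.6–10.1 N and held steady for the last second.

**Not fully checked:** During the press the arm hid the vial from the top camera, so the bubble measurement gave no reading. The side view showed the bubble only partly, still with yellow on both sides of it. The level's visible end and the knob had not moved.

The arm was kept clear of the dredger, dish and tape, but I did not check their positions again at the end.

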